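# Check the wheel balancer's emergency stop and re-arm it

### The job

Do the daily check of the balancer's emergency stop using only fingertips or the outside of the fingers: push the red mushroom button straight down until it latches and take the hand away, then push one of its ears round clockwise, seen from above, until the button pops up again, and let it spring back. After that press the green button on the other box fully down and let it go. Never put the fingers around the red button or its ears to grip it, and leave the wrench, socket, torch and bottle where they are.

Things in the scene. Friction and masses are not known exactly. Their poses are not given: they have to be found in the camera images.
- station: Stop station: blue steel case 150 x 150 x 75 mm high, fixed to the bench, left or right of the robot's middle and turned about the vertical by up to 0.45 rad. Origin: centre of its underside; z up. A flat yellow disc 116 mm across lies on its lid round the button; under the head a fixed dark collar 42 mm across stands 11 mm above the lid.
- stop_top (a point): Centre of the flat top (32 mm across) of the red mushroom head; 123 mm above the bench when out, and it goes down and turns with the head. The round head is 52 mm across and 20 mm thick (its underside 28 mm above the lid when out). Two red ears stick out of it on opposite sides, along the +y and -y axes of this point. With the head untwisted these axes equal those of the station.
- ear_left (a point): Middle of the top face of the ear on the head's +y side, 42 mm from the axis, 6 mm below stop_top. Each ear is a block 14 mm wide (along x) and 14 mm high, reaching from the head out to 52 mm from the axis; underneath it is free space down to the lid (28 mm when out, 18 mm when latched). A white stripe marks the top. Clockwise moves this ear towards the station's +x.
- ear_right (a point): The same on the head's -y side. Clockwise moves this ear towards the station's -x.
- stop_plunger (a joint): How far the red head is pushed down, m: 0 out, 0.014 at its bottom stop. A spring pushes it up (3 N when out, 7 N at the bottom) and a latch adds about 1 N on the way; pushed past about 0.0115 it latches and, let go, stays at about 0.010. Unless it is twisted, it stays in. Untwisted and unlatched it springs back to 0.
- stop_head (a joint): Twist of the red head, rad: 0 at rest, growing clockwise seen from above, stop at 0.75. A spring returns it to 0. When latched, turning it past 0.25 to 0.35 lets it pop up. Turning takes up to about 0.1 N m.
- reset_box: Reset box: grey case 90 x 90 x 55 mm high, fixed to the bench, to the left or the right of the stop station, turned by up to 0.45 rad. Origin: centre of its underside; z up.
- reset_top (a point): Centre of the top of the green reset button on that box, 77 mm above the bench when out; 32 mm across, in a dark round housing 48 mm across that is 12 mm high.
- reset (a joint): How far the green button is pressed, m: 0 out, 0.006 fully down (about 6 N); springs back when let go.
- socket: Loose chrome socket standing on end, 30 mm across, 38 mm high. Origin: centre of its underside. To be left alone.
- torch: Loose green and yellow torch lying on its side, 165 mm long, 42 mm thick. Origin: under its middle; x along it. To be left alone.
- wrench: Loose steel wrench lying flat, 170 mm long. x along it. To be left alone.
- bottle: Loose grey bottle, 60 mm across, 120 mm high, standing. Origin: centre of its underside. To be left alone.
Things that resemble listed ones, but are neither listed nor needed, are in the scene too. Of the things shaped like the station, the blue one is meant.

How it is judged:
By the outcome, as a careful person would: the job done as asked, in the order asked, and still so for the second after the job is handed in, with the robot touching nothing.
It also fails if it takes over 51 s, if anything falls off the work surface, if the arm or the gripper's body presses on something with over 40 N, if the wrist force passes 120 N, or if a joint passes its speed limit or range.

### The arm

A 6-joint arm with a two-finger parallel gripper is mounted at the origin on the work surface. World frame = base frame: x ahead of the robot, y to its left, z up, the work surface at z = 0. Lengths are in m, angles in rad, forces in N, time in s.
With the tool pointing down it reaches from about 0.35 to 0.85 m from the base axis. Payload 8.1 kg.
Tool frame: the origin (TCP) lies at the very end of the fingers, on their centre line; the grasp point (between the pads) lies 19 mm behind it; x points along the fingers, y is the direction in which the jaws open and shut, and the axes are right-handed (so a half turn about x gives the same grasp; the last joint's range is limited). The gripper opens to 93 mm and grips with 3 to 60 N. Pads are 15 mm wide; open, the fingers measure 128 mm over their backs; the gripper's body (75 mm by 188 mm) begins 65 mm behind the grasp point.
Start: joints at [1.092, 0.13, 1.488, -0, 1.523, -0.085], TCP at [0.23, 0.554, 0.219] pointing down, gripper open.
Joint ranges: [-2.96, 2.96], [-0.89, 2.26], [0.02, 2.5], [-1.34, 4.48], [0, 2.73], [-2.66, 2.66]. Speed limits (rad/s): [2.39, 2.39, 2.79, 3.14, 3.14, 3.14].

### API

Orientations are given as a rotation vector (axis times angle).
In Python, from plant import * gives the robot as it stands. The module is installed in compiled form; this text tells all that it offers.
- The arm moves only by the tool apply_moves, never from a script. Its argument "series" is a list of rows, each an object with "jaw": the gripper's target within -1 to 1 (shut at 1, half-way at 0, fully open at -1); "linear": the shift along the tool's x, y, z normalised to -1 to 1, where 1 is 0.6 m, a list of three; "roll": the turn about the tool's x normalised to -1 to 1, where 1 is 30 degrees. A call has 1 to 20 rows; each row is the pose to reach, as a shift and turn from the pose measured when the call began, along the tool's axes at that moment; what a row does not reach only later rows make up. A row lasts 1/8 s, in which the tool goes at most 62.5 mm and 10.7 degrees, less where a joint would pass 70% of its speed; a pose out of reach is approached as far as the arm can. A call with a number of a shift or a turn outside -1 to 1 is refused whole. A call with a gripper value outside its range is refused whole. The fingers move at their own pace and stop on an object; "force" is the grip in N (left out, the last holds). Time passes only in rows, so rows that repeat a pose let the fingers close. It gives the time, the measured TCP pose, the force and the opening at its end, in the units of the state.
- read_state(): the state, without advancing time (a new reading comes with each control period).
- read_camera(name): name is "scene" or "side" or "wrist"; returns a dict with "pixels" (400x640x3 uint8, blue, green, red), "intrinsics" (3x3 intrinsics, pixels), "rvec" (rotation vector, rad) and "tvec" (3), from world to camera coordinates, as OpenCV has them; the wrist camera has in their place "tool_from_camera" (4x4, takes a point from camera to tool coordinates, whose origin is the TCP and whose axes are the tool frame's). Camera axes: x right, y down, z forward; pixel columns grow to the right and rows downward; lengths in m; the calibration is good to about 2 mm. A picture is of the moment at which its call begins: read the wrist's pose just before it. There is no depth.
- close_job(): hands the job in, once; it reports no verdict.
The state is a dict: "t": time; "q": joint angles; "dq": joint speeds; "joint_torque": joint torques, N m; "tool_pos": TCP position; "orientation": TCP orientation; "force": force on the tool from outside, world axes, zero at the start; "wrist_torque": the same for the moment, N m; "opening": finger opening in m.
Only numpy, scipy, OpenCV 4.12 (cv2) and the standard library are available. Lean on these libraries where they do the work, as an engineer would, in place of code of your own. Each camera call takes 0.05 s, during which the arm holds its last target. There are 200 camera calls.

## Working session

There is one attempt and no reset: what is moved stays moved. The work goes in short steps, Python scripts to look and compute and a tool call to move; the robot and the scene stay as the last step left them, time stands still between calls to the robot, and variables do not carry over. Pictures are saved under pics/ and viewed, about 8 in all and at most 12, crops included, and the job is handed in when it is done.

Besides the shell and the picture viewer there is one more tool, called after "Emit:" as name([rows], argument=value, ...), one row to a line, values as JSON. apply_moves: Moves the arm, as the interface text tells. Its arguments: {"type":"object","properties":{"series":{"type":"array"},"force":{"type":"number"}},"required":["series"]}

```bash
mkdir -p pics; cat > h.py <<'E'
from plant import *
import numpy as np, cv2
from scipy.spatial.transform import Rotation as R
def cam(name):
    s=read_state(); c=read_camera(name); K=np.array(c["intrinsics"])
    if "rvec" in c:
        Rm=R.from_rotvec(np.ravel(c["rvec"])).as_matrix(); o=-Rm.T@np.ravel(c["tvec"]); Rw=Rm.T
    else:
        T=np.array(c["tool_from_camera"]); Rt=R.from_rotvec(s["orientation"]).as_matrix()
        Rw=Rt@T[:3,:3]; o=Rt@T[:3,3]+np.array(s["tool_pos"])
    return c["pixels"],K,Rw,o
def ray(K,Rw,p):
    d=Rw@np.linalg.inv(K)@np.array([p[0],p[1],1.]); return d
def onz(K,Rw,o,p,z):
    d=ray(K,Rw,p); return o+d*(z-o[2])/d[2]
def proj(K,Rw,o,P):
    q=K@(Rw.T@(np.array(P)-o)); return q[:2]/q[2]
E
python3 - <<'E'
from h import *
for n in ["scene","side","wrist"]:
    im,K,Rw,o=cam(n); cv2.imwrite(f"pics/{n}0.png",im); print(n,o.round(3),K[0,0],Rw[:,2].round(2))
s=read_state(); print({k:np.round(v,3) for k,v in s.items()}); print(R.from_rotvec(s["orientation"]).as_matrix().round(3))
E
```

```text
scene [ 1.109 -0.33   0.98 ] 422.02915451491066 [-0.52  0.13 -0.85]
side [0.389 0.648 0.609] 402.6834916395008 [ 0.18 -0.85 -0.5 ]
wrist [0.165 0.581 0.383] 318.8328629029723 [ 0.23 -0.1  -0.97]
{'t': np.float64(0.15), 'q': array([ 1.092,  0.131,  1.489, -0.   ,  1.523, -0.085]), 'dq': array([-0.001,  0.   , -0.005, -0.   ,  0.001, -0.   ]), 'joint_torque': array([ 1.0000e-03, -5.6048e+01, -4.9233e+01,  7.7000e-02,  3.1000e-02,
       -0.0000e+00]), 'tool_pos': array([0.23 , 0.554, 0.218]), 'orientation': array([ 0.308,  1.549, -0.31 ]), 'force': array([ 0.918, -0.282, -0.166]), 'wrist_torque': array([ 0.064, -0.041,  0.021]), 'opening': np.float64(0.093)}
[[-0.001  0.384  0.923]
 [-0.001  0.923 -0.384]
 [-1.    -0.001 -0.   ]]
```

View pics/scene0.png

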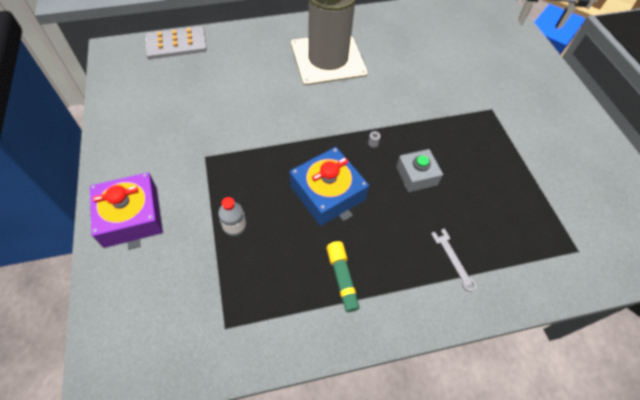

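View pics/side0.png

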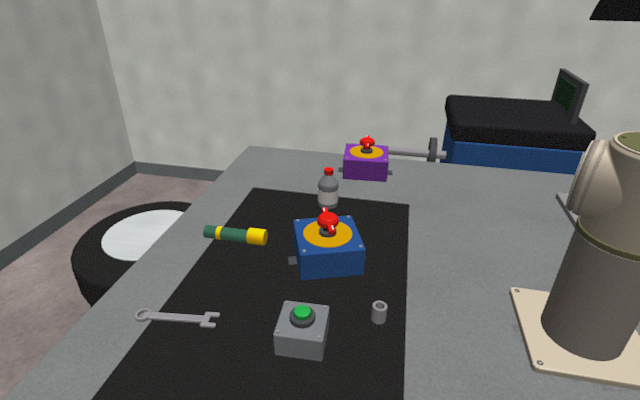

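The scene view shows the blue station with its red head near (330,173), the green button at (423,161), the bottle at (232,215), the socket at (374,138) and a purple decoy at left. The side view shows the red head at (328,220) and the green button at (302,313). Next I'll measure from both views.

```bash
cat > m.py <<'E'
from h import *
def blob(m,roi):
    x0,y0,x1,y1=roi; mm=np.zeros_like(m); mm[y0:y1,x0:x1]=m[y0:y1,x0:x1]
    n,l,st,c=cv2.connectedComponentsWithStats(mm); i=1+np.argmax(st[1:,4]); return (l==i).astype(np.uint8)*255
def hull(b):
    return cv2.convexHull(cv2.findNonZero(b))[:,0,:].astype(float)
def masks(im):
    h=cv2.cvtColor(im,cv2.COLOR_BGR2HSV)
    f=lambda a,b:cv2.inRange(h,a,b)
    return dict(red=f((0,150,90),(8,255,255))|f((172,150,90),(180,255,255)),yel=f((15,150,90),(32,255,255)),
      grn=f((50,120,60),(85,255,255)),blue=f((100,130,50),(122,255,255)))
def tri(a,b):
    (o1,d1),(o2,d2)=a,b
    A=np.stack([d1,-d2],1); t=np.linalg.lstsq(A,o2-o1,rcond=None)[0]
    p,q=o1+t[0]*d1,o2+t[1]*d2; return (p+q)/2,np.linalg.norm(p-q)
E
python3 - <<'E'
from m import *
rois={"scene":(270,130,480,250),"side":(270,200,370,380)}
rr={}
for n,roi in rois.items():
    im,K,Rw,o=cam(n); M=masks(im)
    y=blob(M["yel"],roi); H=hull(y)
    P=np.array([onz(K,Rw,o,p,.075)[:2] for p in H]); c,r=cv2.minEnclosingCircle(P.astype(np.float32))
    print(n,"yellow",np.round(c,4),round(r,4))
    (ex,ey),_,_=cv2.fitEllipse(H.astype(np.float32)); 
    g=blob(M["grn"],roi); gh=hull(g); (gx,gy),ax,an=cv2.fitEllipse(gh.astype(np.float32)); print(" grn",gx,gy,onz(K,Rw,o,(gx,gy),.077),"yel px",ex,ey)
    rd=blob(M["red"],roi); m=cv2.moments(rd,True); rc=(m["m10"]/m["m00"],m["m01"]/m["m00"]); print(" red",rc,onz(K,Rw,o,rc,.113))
    rr[n]=[(o,ray(K,Rw,p)) for p in [(ex,ey),(gx,gy),rc]]
    bl=blob(M["blue"],roi)
    x0,y0,x1,y1=roi; cv2.imwrite(f"pics/{n}1.png",cv2.resize(im[y0:y1,x0:x1],None,fx=3,fy=3,interpolation=cv2.INTER_CUBIC))
for i,k in enumerate(["yel","grn","red"]): print(k,tri(rr["scene"][i],rr["side"][i]))
E
```

```text
scene yellow [ 0.5254 -0.1298] 0.0562
 grn 422.2809753417969 160.5138702392578 [0.5265874  0.12657817 0.077     ] yel px 328.6986389160156 177.68075561523438
 red (330.748322147651, 169.10738255033556) [ 0.52704048 -0.12740637  0.113     ]
side yellow [ 0.5248 -0.1345] 0.0573
 grn 301.7890930175781 312.18243408203125 [0.52136821 0.13092634 0.077     ] yel px 327.2141418457031 233.2058563232422
 red (327.73873873873873, 220.18618618618618) [ 0.52346267 -0.12905042  0.113     ]
yel (array([ 0.52524051, -0.13074241,  0.07470877]), np.float64(0.0024300214917207367))
grn (array([0.52310302, 0.12809835, 0.07324761]), np.float64(0.002126156679598188))
red (array([ 0.5247917 , -0.12785129,  0.11252169]), np.float64(0.003536758814216934))
```

Emit:
apply_moves([
  {"jaw":1,"linear":[-0.05,-0.92,0.98],"roll":1},
  {"jaw":1,"linear":[-0.05,-0.92,0.98],"roll":1},
  {"jaw":1,"linear":[-0.05,-0.92,0.98],"roll":1},
  {"jaw":1,"linear":[-0.05,-0.92,0.98],"roll":1},
  {"jaw":1,"linear":[-0.05,-0.92,0.98],"roll":1},
  {"jaw":1,"linear":[-0.05,-0.92,0.98],"roll":1},
  {"jaw":1,"linear":[-0.05,-0.92,0.98],"roll":1},
  {"jaw":1,"linear":[-0.05,-0.92,0.98],"roll":1},
  {"jaw":1,"linear":[-0.05,-0.92,0.98],"roll":1},
  {"jaw":1,"linear":[-0.05,-0.92,0.98],"roll":1},
  {"jaw":1,"linear":[-0.05,-0.92,0.98],"roll":1},
  {"jaw":1,"linear":[-0.05,-0.92,0.98],"roll":1},
  {"jaw":1,"linear":[-0.05,-0.92,0.98],"roll":1},
  {"jaw":1,"linear":[-0.05,-0.92,0.98],"roll":1},
  {"jaw":1,"linear":[-0.05,-0.92,0.98],"roll":1},
  {"jaw":1,"linear":[-0.05,-0.92,0.98],"roll":1},
  {"jaw":1,"linear":[-0.05,-0.92,0.98],"roll":1},
  {"jaw":1,"linear":[-0.05,-0.92,0.98],"roll":1},
])

```text
t: 2.5
tool_pos: [0.5613, -0.1807, 0.249]
orientation: [0.714, 1.449, -0.716]
force: [-0.3, -0.5, -0.3]
opening: 0.0008
```

```bash
python3 - <<'E'
from h import *
im,K,Rw,o=cam("wrist"); cv2.imwrite("pics/w1.png",im); s=read_state(); print(s["t"],s["tool_pos"],s["q"],s["opening"],s["force"],o); print(R.from_rotvec(s["orientation"]).as_matrix().round(3))
E
```

```text
2.55 [ 0.56129297 -0.1808953   0.24892121] [-3.98152619e-01  9.14388684e-02  1.47516617e+00 -8.56051268e-04
  1.57454359e+00 -1.05238124e+00] 0.0004571943082426238 [-0.31742717  0.06128698  0.46430607] [ 0.51828684 -0.12471393  0.41392765]
[[ 0.     0.794  0.609]
 [-0.001  0.609 -0.794]
 [-1.    -0.001  0.001]]
```

View pics/w1.png

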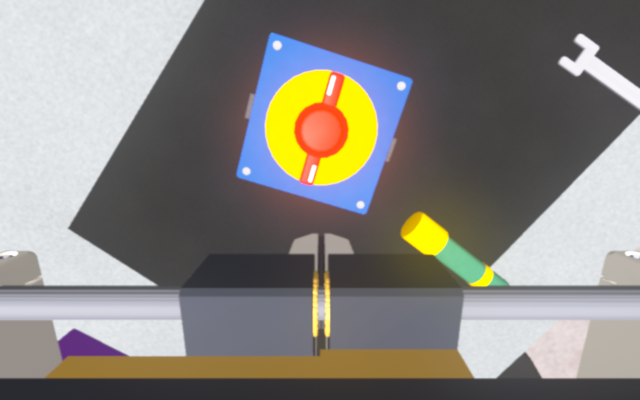

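The wrist view shows the station from above: head at (321,130), ears at (334,85) and (311,173), four lid screws, and the closed fingertips at (320,243).

```bash
python3 - <<'E'
from m import *
im,K,Rw,o=cam("wrist"); M=masks(im); roi=(220,20,430,220)
y=blob(M["yel"],(250,50,390,200)); H=hull(y)
P=np.array([onz(K,Rw,o,p,.075)[:2] for p in H]); c,r=cv2.minEnclosingCircle(P.astype(np.float32)); print("yel",np.round(c,4),r)
h=cv2.cvtColor(im,cv2.COLOR_BGR2HSV); w=cv2.inRange(h,(0,0,200),(180,90,255))
n,l,st,ct=cv2.connectedComponentsWithStats(w[20:220,220:430]); S=[]
for i in range(1,n):
    if 15<st[i,4]<400:
        p=ct[i]+[220,20]; print(p.round(1),st[i,4],onz(K,Rw,o,p,.075).round(4),onz(K,Rw,o,p,.117).round(4))
b=blob(M["blue"],roi); rc=cv2.minAreaRect(np.array([onz(K,Rw,o,p,.075)[:2] for p in hull(b)],np.float32)*1000); print("blue",rc)
rd=blob(M["red"],roi); d=cv2.distanceTransform(rd,cv2.DIST_L2,5); m=np.unravel_index(d.argmax(),d.shape); print("head px",m[::-1],d.max(),onz(K,Rw,o,m[::-1],.115))
E
```

```text
yel [ 0.5152 -0.1343] 0.056494101881980896
[276.9  44.9] 71 [ 0.4408 -0.0939  0.075 ] [ 0.4504 -0.0978  0.117 ]
[285.  114.7] 269 [ 0.4854 -0.1422  0.075 ] [ 0.4894 -0.1401  0.117 ]
[358.5 138.1] 278 [ 0.5599 -0.1146  0.075 ] [ 0.5548 -0.1159  0.117 ]
[330.8  84.9] 115 [ 0.5049 -0.0909  0.075 ] [ 0.5066 -0.0951  0.117 ]
[400.8  85.5] 71 [ 0.5609 -0.0487  0.075 ] [ 0.5556 -0.0581  0.117 ]
[311.7 173.3] 92 [ 0.5435 -0.1738  0.075 ] [ 0.5404 -0.1677  0.117 ]
[246.1 170.5] 58 [ 0.4861 -0.214   0.075 ] [ 0.4901 -0.203   0.117 ]
[360.  204.2] 57 [ 0.6063 -0.1689  0.075 ] [ 0.5954 -0.1634  0.117 ]
blue ((523.28125, -131.27862548828125), (147.86813354492188, 147.7587890625), 20.60016441345215)
head px (np.int64(332), np.int64(133)) 14.0 [ 0.53286937 -0.1270345   0.115     ]
```

Emit:
apply_moves([
  {"jaw":1,"linear":[0.0,0,-0.104],"roll":0.3},
  {"jaw":1,"linear":[0.08,0,-0.104],"roll":0.565},
  {"jaw":1,"linear":[0.16,0,-0.104],"roll":0.565},
  {"jaw":1,"linear":[0.173,0,-0.104],"roll":0.565},
  {"jaw":1,"linear":[0.173,0,-0.104],"roll":0.565},
  {"jaw":1,"linear":[0.173,0,-0.104],"roll":0.565},
])

```text
t: 3.35
tool_pos: [0.5249, -0.1323, 0.1476]
orientation: [0.941, 1.353, -0.941]
force: [0.5, -0.1, -0.1]
opening: 0.0004
```

```bash
python3 - <<'E'
from h import *
s=read_state(); print(s["t"],s["tool_pos"],s["force"]); Rt=R.from_rotvec(s["orientation"]).as_matrix(); print(Rt.round(3))
im,K,Rw,o=cam("wrist"); im2,*_=cam("side")
cv2.imwrite("pics/w2.png",np.hstack([im[:,200:460],cv2.resize(im2[180:300,260:400],None,fx=3,fy=3,interpolation=2)[:,:]][:1]+[np.vstack([cv2.resize(im2[180:300,260:400],None,fx=3,fy=3),np.zeros((40,420,3),np.uint8)])]))
E
```

```text
3.35 [ 0.5249134  -0.132291    0.14761198] [ 0.46014986 -0.08730071 -0.14965557]
[[ 0.004  0.937  0.35 ]
 [-0.002  0.351 -0.937]
 [-1.     0.003  0.003]]
```

View pics/w2.png

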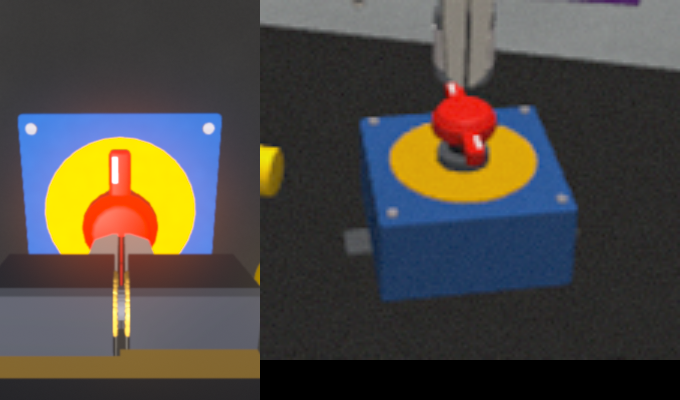

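The tool is square to the station and centred over the red head. Pressing next.

Emit:
apply_moves([
  {"jaw":1,"linear":[0.025,0,0],"roll":0},
  {"jaw":1,"linear":[0.04,0,0],"roll":0},
  {"jaw":1,"linear":[0.048,0,0],"roll":0},
  {"jaw":1,"linear":[0.055,0,0],"roll":0},
  {"jaw":1,"linear":[0.06,0,0],"roll":0},
  {"jaw":1,"linear":[0.063,0,0],"roll":0},
  {"jaw":1,"linear":[0.063,0,0],"roll":0},
  {"jaw":1,"linear":[0.063,0,0],"roll":0},
])

```text
t: 4.45
tool_pos: [0.5249, -0.1323, 0.1098]
orientation: [0.941, 1.354, -0.941]
force: [-1.9, 0.5, 7.5]
opening: 0.0003
```

Emit:
apply_moves([
  {"jaw":1,"linear":[0.002,0,0],"roll":0},
  {"jaw":1,"linear":[0.002,0,0],"roll":0},
])

```text
t: 4.7
tool_pos: [0.525, -0.1323, 0.1092]
orientation: [0.941, 1.353, -0.941]
force: [-2.2, 0.4, 8.1]
opening: 0.0005
```

Emit:
apply_moves([
  {"jaw":1,"linear":[-0.04,0,0],"roll":0},
  {"jaw":1,"linear":[-0.08,0,0],"roll":0},
  {"jaw":1,"linear":[-0.08,-0.062,-0.072],"roll":0},
  {"jaw":1,"linear":[-0.08,-0.062,-0.072],"roll":0},
  {"jaw":1,"linear":[-0.08,-0.062,-0.072],"roll":0},
  {"jaw":1,"linear":[-0.08,-0.062,-0.072],"roll":0},
])

```text
t: 5.45
tool_pos: [0.4759, -0.1053, 0.1574]
orientation: [0.941, 1.352, -0.94]
force: [-0.3, -1.2, -0.2]
opening: 0.0006
```

```bash
python3 - <<'E'
from h import *
s=read_state(); print(s["t"],s["tool_pos"],s["force"])
im,K,Rw,o=cam("wrist"); im2,*_=cam("side")
print(proj(K,Rw,o,[.5087,-.0921,.107]),proj(K,Rw,o,[.5087,-.0921,.117]))
cv2.imwrite("pics/w3.png",np.hstack([im[:,200:460],np.vstack([cv2.resize(im2[180:300,260:400],None,fx=3,fy=3),np.zeros((40,420,3),np.uint8)])]))
E
```

```text
5.45 [ 0.47593194 -0.10532834  0.15743949] [-0.29660615 -1.23412355 -0.21222945]
[371.04874532 222.30449179] [373.3530889  226.87558875]
```

View pics/w3.png

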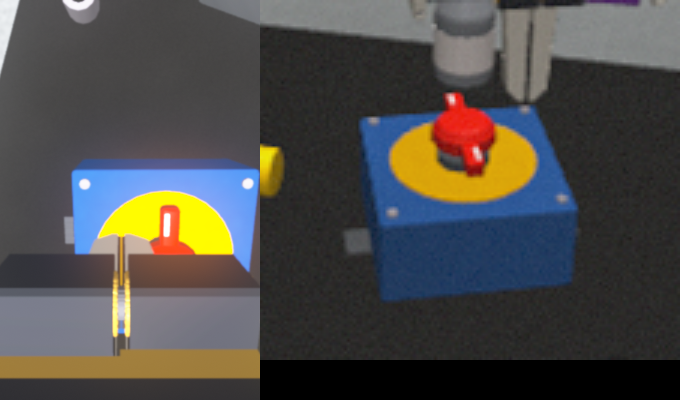

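The head now sits lower in the side view, so it is latched. The fingers are to the left of the ear and clear of it. Next I'll go down and push clockwise.

Emit:
apply_moves([
  {"jaw":1,"linear":[0.05,0,0],"roll":0},
  {"jaw":1,"linear":[0.09,0,0],"roll":0},
  {"jaw":1,"linear":[0.103,0,0],"roll":0},
  {"jaw":1,"linear":[0.103,0,0],"roll":0},
  {"jaw":1,"linear":[0.103,0,0],"roll":0},
])

```text
t: 6.18
tool_pos: [0.4769, -0.1057, 0.0966]
orientation: [0.941, 1.351, -0.94]
force: [-0.2, -0.2, 0.5]
opening: 0.0006
```

Emit:
apply_moves([
  {"jaw":1,"linear":[0,0.01,0],"roll":0},
  {"jaw":1,"linear":[0,0.018,0],"roll":0},
  {"jaw":1,"linear":[0,0.025,0],"roll":0},
  {"jaw":1,"linear":[0,0.032,0],"roll":0},
  {"jaw":1,"linear":[0,0.038,0],"roll":0},
  {"jaw":1,"linear":[0,0.044,0],"roll":0},
  {"jaw":1,"linear":[0,0.049,0],"roll":0},
  {"jaw":1,"linear":[0,0.049,0],"roll":0},
  {"jaw":1,"linear":[0,0.049,0],"roll":0},
])

```text
t: 7.3
tool_pos: [0.5043, -0.0955, 0.0966]
orientation: [0.941, 1.351, -0.94]
force: [-2.1, -1.2, 0.1]
opening: 0.0006
```

```bash
python3 - <<'E'
from h import *
s=read_state(); print(s["t"],s["tool_pos"],s["force"])
im,K,Rw,o=cam("wrist"); im2,*_=cam("side")
cv2.imwrite("pics/w4.png",np.hstack([im[:,200:460],np.vstack([cv2.resize(im2[180:300,260:400],None,fx=3,fy=3),np.zeros((40,420,3),np.uint8)])]))
E
```

```text
7.3 [ 0.50427216 -0.09547266  0.09664591] [-2.10342211 -1.20565347  0.11458018]
```

View pics/w4.png

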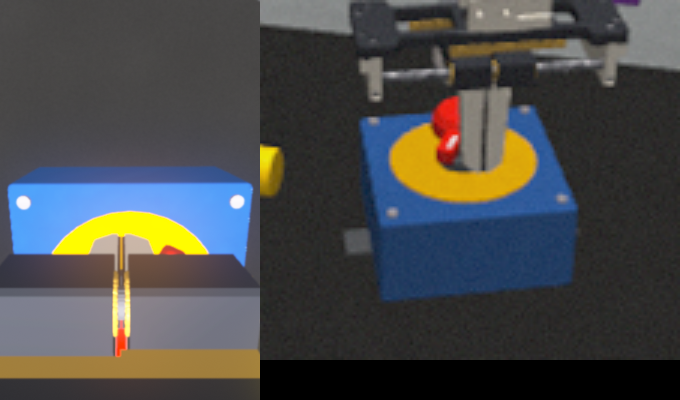

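The head has popped up: its top in the side view is back at the row it had when out. I'll back off and lift.

Emit:
apply_moves([
  {"jaw":1,"linear":[0,-0.025,0],"roll":0},
  {"jaw":1,"linear":[0,-0.05,0],"roll":0},
  {"jaw":1,"linear":[0,-0.052,0],"roll":0},
  {"jaw":1,"linear":[0,-0.052,0],"roll":0},
  {"jaw":1,"linear":[-0.1,-0.052,0],"roll":0},
  {"jaw":1,"linear":[-0.2,-0.052,0],"roll":0},
  {"jaw":1,"linear":[-0.2,-0.052,0],"roll":0},
])

```text
t: 8.28
tool_pos: [0.478, -0.107, 0.223]
orientation: [0.942, 1.34, -0.936]
force: [-0.2, 0.4, -0.8]
opening: 0.0007
```

```bash
python3 - <<'E'
from m import *
for n,roi in {"scene":(270,130,480,250),"side":(270,200,370,380)}.items():
    im,K,Rw,o=cam(n); rd=blob(masks(im)["red"],roi); m=cv2.moments(rd,True); print(n,m["m10"]/m["m00"],m["m01"]/m["m00"])
    if n=="side": b=im
im,*_=cam("wrist"); cv2.imwrite("pics/w5.png",np.hstack([im[:,200:460],np.vstack([cv2.resize(b[180:300,260:400],None,fx=3,fy=3),np.zeros((40,420,3),np.uint8)])]))
s=read_state(); print(s["t"],s["tool_pos"])
E
```

```text
scene 330.748322147651 169.10738255033556
side 327.66265060240966 220.13855421686748
8.425 [ 0.47424363 -0.10584283  0.21576115]
```

View pics/w5.png

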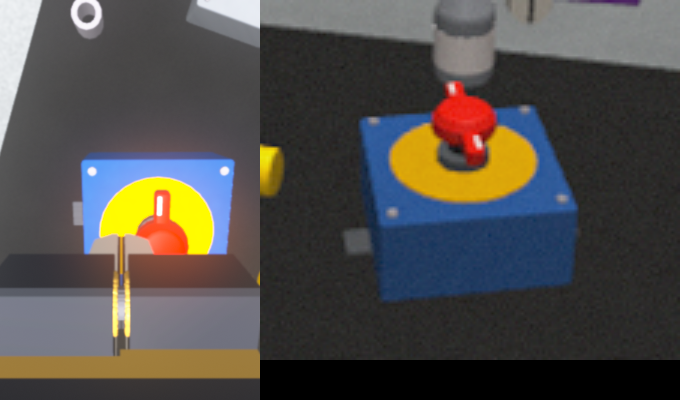

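The red centroids match the starting values to within 0.1 px, so the head is out and untwisted. Next, a view from above the green button.

Emit:
apply_moves([
  {"jaw":1,"linear":[0,0.214,-0.219],"roll":0},
  {"jaw":1,"linear":[0,0.214,-0.219],"roll":0},
  {"jaw":1,"linear":[0,0.214,-0.219],"roll":0},
  {"jaw":1,"linear":[0,0.214,-0.219],"roll":0},
  {"jaw":1,"linear":[0,0.214,-0.219],"roll":0},
  {"jaw":1,"linear":[0,0.214,-0.219],"roll":0},
])

```text
t: 9.18
tool_pos: [0.5478, 0.061, 0.2148]
orientation: [0.942, 1.352, -0.942]
force: [-0.4, -0.2, -0.8]
opening: 0.0006
```

```bash
python3 - <<'E'
from m import *
im,K,Rw,o=cam("wrist"); cv2.imwrite("pics/w6.png",im)
g=blob(masks(im)["grn"],(150,0,500,240)); e=cv2.fitEllipse(hull(g).astype(np.float32)); p=onz(K,Rw,o,e[0],.077); print(e,p)
im2,K2,R2,o2=cam("side"); print("tri side",tri((o,ray(K,Rw,e[0])),(o2,ray(K2,R2,(301.79,312.18)))))
s=read_state(); Rt=R.from_rotvec(s["orientation"]).as_matrix(); print(s["t"],s["tool_pos"],Rt.round(3)); print("tool shift/0.6 to z .095",Rt.T@(np.array([p[0],p[1],.095])-s["tool_pos"])/.6)
E
```

```text
((319.3254089355469, 119.04341125488281), (33.62499237060547, 34.696266174316406), 175.04200744628906) [0.52133005 0.1279607  0.077     ]
tri side (array([0.52169899, 0.12806463, 0.07416073]), np.float64(0.0007782113591404591))
9.275 [0.54815852 0.0609536  0.21550992] [[ 0.005  0.937  0.349]
 [-0.003  0.349 -0.937]
 [-1.     0.003  0.004]]
tool shift/0.6 to z .095 [ 0.20033054 -0.00362629 -0.12110588]
```

View pics/w6.png

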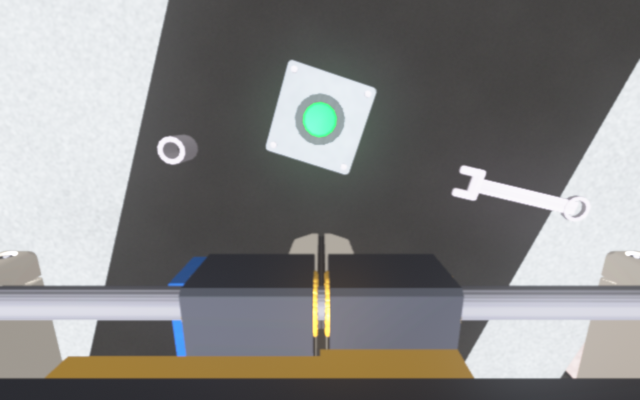

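The green button is at (319,119) px, about (0.5215, 0.128). I'll hover over it, then press.

Emit:
apply_moves([
  {"jaw":1,"linear":[0.05,-0.004,-0.12],"roll":0},
  {"jaw":1,"linear":[0.12,-0.004,-0.12],"roll":0},
  {"jaw":1,"linear":[0.18,-0.004,-0.12],"roll":0},
  {"jaw":1,"linear":[0.2,-0.004,-0.12],"roll":0},
  {"jaw":1,"linear":[0.2,-0.004,-0.12],"roll":0},
  {"jaw":1,"linear":[0.2,-0.004,-0.12],"roll":0},
])

```text
t: 10.02
tool_pos: [0.5229, 0.127, 0.0972]
orientation: [0.945, 1.349, -0.941]
force: [-0.1, 1.0, 0.6]
opening: 0.0007
```

Emit:
apply_moves([
  {"jaw":1,"linear":[0.015,0,0],"roll":0},
  {"jaw":1,"linear":[0.028,0,0],"roll":0},
  {"jaw":1,"linear":[0.035,0,0],"roll":0},
  {"jaw":1,"linear":[0.04,0,0],"roll":0},
  {"jaw":1,"linear":[0.043,0,0],"roll":0},
  {"jaw":1,"linear":[0.043,0,0],"roll":0},
  {"jaw":1,"linear":[0.043,0,0],"roll":0},
])

```text
t: 10.9
tool_pos: [0.5229, 0.1269, 0.0717]
orientation: [0.944, 1.349, -0.941]
force: [-3.3, -0.5, 5.6]
opening: 0.0009
```

Emit:
apply_moves([
  {"jaw":1,"linear":[0.001,0,0],"roll":0},
  {"jaw":1,"linear":[0.002,0,0],"roll":0},
  {"jaw":1,"linear":[0.003,0,0],"roll":0},
  {"jaw":1,"linear":[0.003,0,0],"roll":0},
  {"jaw":1,"linear":[0.003,0,0],"roll":0},
])

```text
t: 11.52
tool_pos: [0.523, 0.1269, 0.0712]
orientation: [0.944, 1.349, -0.941]
force: [-7.0, -1.6, 13.2]
opening: 0.0003
```

The force rose to 13 N with almost no further travel, so the button is on its stop. Letting go.

Emit:
apply_moves([
  {"jaw":1,"linear":[-0.03,0,0],"roll":0},
  {"jaw":1,"linear":[-0.12,0,0],"roll":0},
  {"jaw":1,"linear":[-0.22,0,0],"roll":0},
  {"jaw":1,"linear":[-0.25,0,0.12],"roll":0},
  {"jaw":1,"linear":[-0.25,0,0.12],"roll":0},
  {"jaw":1,"linear":[-0.25,0,0.12],"roll":0},
  {"jaw":1,"linear":[-0.25,0,0.12],"roll":0},
])

```text
t: 12.4
tool_pos: [0.5461, 0.0607, 0.2205]
orientation: [0.943, 1.351, -0.941]
force: [0.3, 0.1, -0.5]
opening: 0.0004
```

```bash
python3 - <<'E'
from m import *
for n,roi in {"scene":(270,130,480,250),"side":(270,200,370,380)}.items():
    im,K,Rw,o=cam(n); M=masks(im); rd=blob(M["red"],roi); m=cv2.moments(rd,True); print(n,m["m10"]/m["m00"],m["m01"]/m["m00"])
    print(cv2.fitEllipse(hull(blob(M["grn"],roi)).astype(np.float32))[0]); cv2.imwrite(f"pics/{n}9.png",im)
    d=cv2.absdiff(im,cv2.imread(f"pics/{n}0.png")).max(2); cv2.imwrite(f"pics/{n}d.png",d)
s=read_state(); print(s["t"],s["tool_pos"],s["force"])
E
```

```text
scene 330.68333333333334 169.14
(422.2330627441406, 160.55783081054688)
side 327.6936936936937 220.13513513513513
(301.9405822753906, 312.2412414550781)
12.5 [0.54613851 0.06083148 0.22054684] [ 0.3938756  -0.03908191  0.30217721]
```

View pics/side9.png

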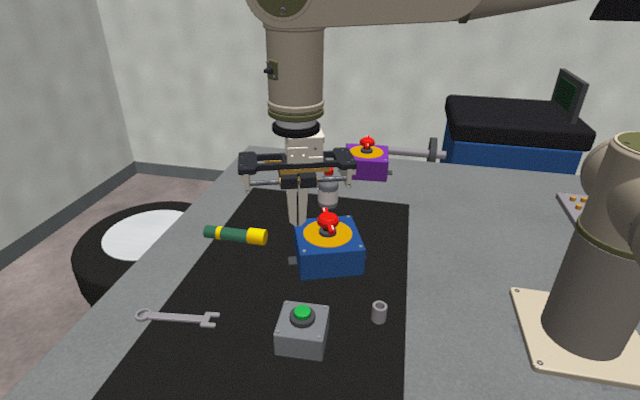

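The red head (328,220) and the green button (302,312) are back where they started. Wrench, torch, socket and bottle look unmoved, and the gripper is clear of everything.

```bash
python3 -c "
from plant import *
print(close_job())"
```

```text
the job is handed in; nothing more can be done
None
```

The emergency stop check is done and handed in at about 12.5 s, in the order asked. The gripper stayed shut throughout, so nothing was gripped.

- **Red button pressed:** I pushed it straight down about 14 mm (8 N) with the closed fingertips. After I took the hand away it stayed visibly lower, so it had latched.
- **Ear turned clockwise:** I pushed the left ear with the outside of the fingers, an estimated 0.5 rad, until the button popped up. I then backed off, and the head sprang back to within 0.1 px of its starting position in both fixed views.
- **Green button pressed:** I pushed it until it bottomed at 13 N with almost no further travel, then released it. It returned to within 0.2 px of its starting position.

In the last side view, the wrench, torch, socket and bottle looked unmoved, and the gripper was touching nothing.

Two measurements disagreed slightly:
- **Station yaw:** the ear stripes gave about 25° and the lid screws 20.6°. I used the screws, and the close-up view agreed.
- **Green button height:** two views put its top at 73 to 74 mm, against 77 mm in the text.

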